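# Find the hidden well of a block heater with its probe

### The job

The block heater's temperature probe stands in a carriage on the cover plate, and somewhere under the carriage is the well it belongs in. Slide the carriage slowly along its track, one way and if need be the other, until the probe drops into the well; then press the probe down fully home, and only then throw the heater's lever over to on. Keep the carriage and the probe in the track, and leave the things standing around the heater alone.

Things in the scene. Friction and masses are not known exactly. Their poses are not given: they have to be found in the camera images.
- heater: Fixed white block heater, 120 x 284 mm, its bare metal cover plate 70 mm above the worktop; a lower console (100 x 90 mm, 44 mm high) at its -y end carries the lever. Origin: centre of the housing at worktop level; z up, y along the track. The track: two steel rails 12 mm high, 52 mm apart, with a stop at either end 136 mm from the origin.
- track_mid (a point): Middle of the track, on the cover plate's top. The carriage covers a slot in the plate here; under it, unseen, is a steel floor 8 mm below the plate's top with one round well 22 mm wide. The well's centre lies 26 to 50 mm from this point along the track, toward +y or -y of the heater (unknown).
- carriage: Loose bare metal carriage, 50 x 156 mm, 8 mm thick, on the cover plate between the rails; 0.14 to 0.24 kg, slides with a few newtons. Starts near mid-track, can move 58 mm either way. In its middle a sleeve block (46 x 40 mm, top 48 mm above the cover plate) guides the probe. Origin: middle of its underside, on the cover plate; y along the track, z up.
- tab_left (a point): Centre of the outer face of the carriage's push tab at its +y end, 78 mm from the carriage's middle and 23 mm above the cover plate. The tab is upright, 40 mm wide, 8 mm thick, its top 38 mm above the cover plate. Push here to slide the carriage toward -y.
- tab_right (a point): Centre of the outer face of the carriage's push tab at its -y end, 78 mm from the carriage's middle and 23 mm above the cover plate. The tab is upright, 40 mm wide, 8 mm thick, its top 38 mm above the cover plate. Push here to slide the carriage toward +y.
- probe_top (a point): Centre of the top of the probe's knob, 170 mm above the worktop at the start. Probe: loose upright steel stem 16 mm thick, 86 mm long, under a round black knob 32 mm wide and 22 mm high; about 0.12 kg; it stands through the carriage's sleeve, tip on the hidden floor. Over the well it drops by itself 14 to 20 mm and then blocks the carriage; slid faster than about 80 mm/s it may pass over.
- sleeve_top (a point): Centre of the top of the carriage's sleeve block, 118 mm above the worktop. After the drop the probe stands on a tight seal in the well; pressing its knob straight down with 5 to 12 N pushes the seal along. Fully home, the knob's underside sits on this face, the knob's top 140 mm above the worktop, and it stays there.
- heat_lever (a joint): Heater lever, rad: 0 off (leans to the heater's -x), 1.0 fully on (leans to +x); it stays where it is left.
- heat_lever_tip (a point): Centre of the black ball, 26 mm wide, at the end of the lever: 60 mm from its hinge, which lies along the heater's y axis 66 mm above the worktop. Push it from its -x side toward the heater's +x to switch on; it needs about 1 N.
- flask: Loose glass conical flask, 63 mm wide, 109 mm high, standing behind the heater. Origin: centre of its underside.
- small_bottle: Loose small glass bottle, 46 mm wide, 86 mm high, standing in front of the heater. Origin: centre of its underside.
- tape: Loose tape roll, 64 mm wide, 18 mm high, lying in front of the heater. Origin: centre of its underside.
- timer: Loose flat timer, 66 x 66 mm, 18 mm high, lying behind the heater. Origin: centre of its underside.

How it is judged:
By the outcome, as a careful person would: the job done as asked, in the order asked, and still so for the second after the job is handed in, with the robot touching nothing.
It also fails if it takes over 72 s, if anything falls off the work surface, if the arm or the gripper's body presses on something with over 40 N, if the wrist force passes 120 N, or if a joint passes its speed limit or range.

### The arm

A 7-joint arm with a two-finger parallel gripper is mounted at the origin on a cart in front of the work surface, level with it; the furniture and walls round the work are solid. World frame = base frame: x ahead of the robot, y to its left, z up, the work surface at z = 0. Lengths are in m, angles in rad, forces in N, time in s.
With the tool pointing down it reaches from about 0.4 to 0.85 m from the base axis. Payload 4.5 kg.
Tool frame: the origin (TCP) lies on the centre line of the jaws, within the pads' length; the fingertips stand ahead of it and the grasp point (between the pads) lies 3 mm ahead of it (r.finger_overhang is the z of the fingertips in the tool frame, in m); z points along the fingers, y is the direction in which the jaws open and shut (so a half turn about z gives the same grasp; the last joint's range is limited). The gripper opens to 88 mm and grips with 3 to 60 N. Pads are 18 mm wide; open, the fingers measure 123 mm over their backs; the gripper's body (75 mm by 187 mm) begins 45 mm behind the grasp point.
Start: joints at [1.139, 0.689, -0.195, 1.565, 0.157, 0.902, -0.215], TCP at [0.281, -0.558, 0.261] pointing down, gripper open.
Joint ranges: [-3.01, 3.01], [-0.46, 2.08], [-1.47, 1.51], [0.13, 2.56], [-1, 4.14], [0.04, 2.09], [-2.66, 2.66]. Speed limits (rad/s): [2.57, 2.57, 3.14, 3.14, 3.14, 3.14, 3.14].

### API

Orientations are given as a unit quaternion [x, y, z, w].
In Python, from plant import get_state, snapshot, camera_model, workorder, boxes_of, mark_of, r gives the robot as it stands.
- The arm moves only by the tool jog_arm, never from a script. Its argument "rows" is a list of rows, each a list of 2 entries, a list of its own where there are three numbers: the shift along the tool's x, y, z normalised to -1 to 1, where 1 is 75 cm, then the turn about the tool's z normalised to -1 to 1, where 1 is 2 rad. A call has 1 to 20 rows; each row is the pose to reach, as a shift and turn from the pose commanded when the call began, along the tool's axes at that moment; what a row does not reach only later rows make up. A row lasts 1/12 s, in which the tool goes at most 41.7 mm and 7.16 degrees, less where a joint would pass 70% of its speed; a pose out of reach is approached as far as the arm can. A call with a number of a shift or a turn outside -1 to 1 is refused whole. A call with a gripper value outside its range is refused whole. "gripper" is the finger opening in mm, from 0 to 88.1, set as the call begins (left out, the last holds). The fingers move at their own pace and stop on an object; "newtons" is the grip in N (left out, the last holds). Time passes only in rows, so rows that repeat a pose let the fingers close. It gives the time, the measured TCP pose, the force and the opening at its end, in the units of the state.
- get_state(): the state, without advancing time (a new reading comes with each control period).
- snapshot(name): name is "scene" or "top" or "wrist"; returns the picture (480x640x3 uint8, red, green, blue); there is no depth.
- camera_model(name): a dict with "mtx" (3x3 intrinsics, pixels), "extrinsics" (4x4, takes a point from camera to world coordinates); the wrist camera has in their place "T_tool_cam" (4x4, takes a point from camera to tool coordinates, whose origin is the TCP and whose axes are the flange's). Camera axes: x right, y up, looking along -z (the intrinsics and any distortion apply to the point x, -y, -z); pixel columns grow to the right and rows downward; lengths in m; the calibration is good to about 2 mm. A picture is of the moment at which its call begins: read the wrist's pose just before it. camera_model takes no time and is no camera call.
- workorder.finish_job(): hands the job in, once; it reports no verdict.
Trained networks look in the newest picture that a camera, given by its name, has taken for a name from the list of things; names that differ only in an ending like _2 or _b are one class to them, and where a whole thing is asked for, a point or a joint stands for the part that bears it (a point fixed in the world has none). Each returns a list of dicts, best first, with "p" (0 to 1); they miss things now and then, are a little off and sometimes report something else, mostly with a low value. They report only what shows in the picture. A call takes as long as a camera call.
- boxes_of(thing, camera): "rect" ([left, top, right, bottom] in pixels, round what is visible of it).
- mark_of(thing, camera): "pixel" ([row, column] in pixels: a listed point, or the origin of a listed thing).
The state is a dict: "clock": time; "q": joint angles; "qd": joint speeds; "joint_torque": joint torques, N m; "tool_pos": TCP position; "eef_rot": TCP orientation; "contact_force": force on the tool from outside, world axes, zero at the start; "moment": the same for the moment, N m; "opening": opening from 0.0 (shut) to 1.0 (fully open).
Only numpy, scipy, OpenCV 4.12 (cv2) and the standard library are available. Lean on these libraries where they do the work, as an engineer would, in place of code of your own. Each camera call takes 0.05 s, during which the arm holds its last target.

## Working session

There is one attempt and no reset: what is moved stays moved. The work goes in short steps, Python scripts to look and compute and a tool call to move; the robot and the scene stay as the last step left them, time stands still between calls to the robot, and variables do not carry over. Pictures are saved under pics/ and viewed, and the job is handed in when it is done.

Besides the shell and the picture viewer there is one more tool, called after ">>>" by a JSON object that holds its "method" and its "body", one argument or row to a line. jog_arm: Moves the arm, as the interface text tells. Scaled input: -1 to 1 covers 75 cm each way for a shift and 2 rad each way for a turn. Its arguments: {"type":"object","properties":{"rows":{"type":"array"},"gripper":{"type":"number"},"newtons":{"type":"number"}},"required":["rows"]}

```bash
ls; mkdir -p pics
cat > h.py <<'E'
import numpy as np, cv2
from plant import get_state, snapshot, camera_model, workorder, boxes_of, mark_of, r
def save(name,fn):
    im=snapshot(name); cv2.imwrite('pics/'+fn,cv2.cvtColor(im,cv2.COLOR_RGB2BGR)); return im
def ray(name,px,ext=None):
    m=camera_model(name); K=np.array(m['mtx']); T=np.array(m['extrinsics']) if ext is None else ext
    d=m.get('dist',m.get('distortion'))
    p=np.array([[[px[1],px[0]]]],float)
    u=cv2.undistortPoints(p,K,None if d is None else np.array(d))[0,0]
    v=T[:3,:3]@np.array([u[0],-u[1],-1.]); return T[:3,3],v
def at_z(name,px,z,ext=None):
    o,v=ray(name,px,ext); return o+v*(z-o[2])/v[2]
E
python3 - <<'E'
from h import *
s=get_state(); print({k:np.round(v,4) for k,v in s.items()}, r.finger_overhang)
for c in ('scene','top'):
    save(c,c+'0.png'); m=camera_model(c); print(c,m)
    for t in ('probe_top','sleeve_top','tab_left','tab_right','heat_lever_tip','heater','carriage','flask','small_bottle','tape','timer'):
        print(c,t,[(np.round(a['pixel'],1).tolist(),round(a['p'],2)) for a in mark_of(t,c)][:2])
E
```

```text
pics
{'clock': np.float64(0.0), 'q': array([ 1.1388,  0.69  , -0.1945,  1.5664,  0.1573,  0.9025, -0.2151]), 'qd': array([ 0.002 , -0.0005,  0.0021,  0.0021,  0.0011, -0.    ,  0.0027]), 'joint_torque': array([-1.00000e-03, -5.27554e+01, -1.26680e+00, -1.53427e+01,
       -5.25000e-02,  6.70000e-03,  1.00000e-04]), 'tool_pos': array([ 0.2804, -0.5579,  0.2599]), 'eef_rot': array([ 9.730e-01,  2.309e-01, -3.000e-04, -9.000e-04]), 'contact_force': array([ 0.1967,  0.2383, -0.2873]), 'moment': array([ 0.0387,  0.0049, -0.0188]), 'opening': np.float64(0.9993)} 0.022
scene {'mtx': array([[569.5737858 ,   0.        , 314.19000142],
       [  0.        , 569.5737858 , 243.12185964],
       [  0.        ,   0.        ,   1.        ]]), 'extrinsics': array([[-0.59752218,  0.44982953, -0.66379262, -0.00601387],
       [-0.8018178 , -0.32749956,  0.49983223,  0.3162519 ],
       [ 0.00744751,  0.83090158,  0.55636958,  0.59879677],
       [ 0.        ,  0.        ,  0.        ,  1.        ]])}
scene probe_top [([214.4, 321.0], 0.66)]
scene sleeve_top [([275.5, 281.3], 0.69), ([244.5, 319.3], 0.
[... 631 characters left out ...]
594536,  0.4218872 ],
       [-0.99959722,  0.02187451, -0.01808047, -0.12123097],
       [-0.01541711,  0.11632945,  0.99309102,  1.21961516],
       [ 0.        ,  0.        ,  0.        ,  1.        ]])}
top probe_top []
top sleeve_top [([228.2, 332.8], 0.96)]
top tab_left [([230.2, 290.5], 0.67)]
top tab_right [([233.5, 378.1], 0.74), ([228.4, 332.1], 0.46)]
top heat_lever_tip [([237.9, 438.5], 0.71)]
top heater [([237.9, 334.7], 0.94), ([234.8, 334.8], 0.22)]
top carriage [([234.0, 333.6], 0.89)]
top flask [([182.2, 277.6], 0.75), ([290.9, 281.2], 0.38)]
top small_bottle [([290.6, 281.4], 0.89)]
top tape [([291.8, 359.4], 0.87), ([181.4, 282.3], 0.71)]
top timer [([176.0, 351.0], 0.65)]
```

View pics/scene0.png

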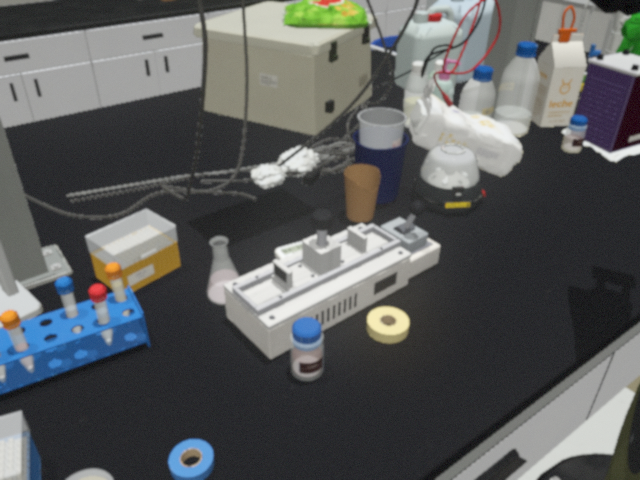

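View pics/top0.png

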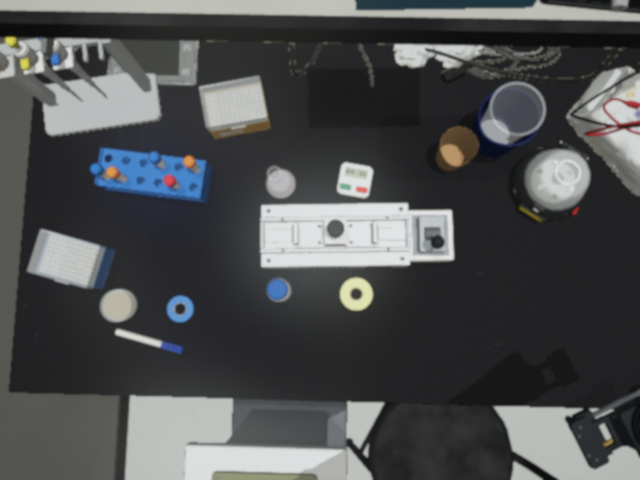

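Run:
```python
from h import *
for c,t,px,z in [('top','heater',(237.9,334.7),0),('top','sleeve',(228.2,332.8),.118),('top','tl',(230.2,290.5),.093),('top','tr',(233.5,378.1),.093),('top','carr',(234,333.6),.07),('top','lev',(237.9,438.5),.117),
 ('top','flask',(182.2,277.6),0),('top','bottle',(290.6,281.4),0),('top','tape',(291.8,359.4),0),('top','timer',(176,351),0),
 ('scene','heater',(302.3,320.4),0),('scene','probe',(214.4,321),.17),('scene','sleeve',(244.5,319.3),.118),('scene','tl',(274.3,280.2),.093),('scene','tr',(237,357.1),.093),('scene','carr',(264.7,320.8),.07),('scene','lev',(207.1,418.1),.117),('scene','flask',(293.5,224.6),0),('scene','bottle',(370,304.6),0),('scene','tape',(325.2,386.2),0),('scene','timer',(260.8,299.7),0)]:
    print(c,t,at_z(c,px,z).round(4))
```

```text
top heater [ 0.5655 -0.1267  0.    ]
top sleeve [ 0.5695 -0.1223  0.118 ]
top tl [ 0.5673 -0.0426  0.093 ]
top tr [ 0.5647 -0.2078  0.093 ]
top carr [ 0.5647 -0.1241  0.07  ]
top lev [ 0.5559 -0.317   0.117 ]
top flask [ 0.6786 -0.0064  0.    ]
top bottle [ 0.4559 -0.0213  0.    ]
top tape [ 0.4571 -0.1789  0.    ]
top timer [ 0.6948 -0.1576  0.    ]
scene heater [ 0.5629 -0.1259  0.    ]
scene probe [ 0.5603 -0.1222  0.17  ]
scene sleeve [ 0.5601 -0.1197  0.118 ]
scene tl [ 0.5607 -0.0483  0.093 ]
scene tr [ 0.5708 -0.2052  0.093 ]
scene carr [ 0.5696 -0.1306  0.07  ]
scene lev [ 0.5532 -0.3231  0.117 ]
scene flask [ 0.6753 -0.0109  0.    ]
scene bottle [ 0.4572 -0.0175  0.    ]
scene tape [ 0.4582 -0.1751  0.    ]
scene timer [ 0.6778 -0.1663  0.    ]
```

The scene camera shows the heater at about (320,300) and the probe knob at (321,214). In the top view the cover plate spans columns 262–410 and rows 204–267. The lever ball is at (437,241), and the flask, timer, bottle and tape stand alongside. I need the yaw and a zoomed view.

Run:
```python
from h import *
im=cv2.imread('pics/top0.png'); c=im[190:280,250:470]; cv2.imwrite('pics/topz.png',cv2.resize(c,None,fx=3.6,fy=3.6,interpolation=cv2.INTER_CUBIC))
g=cv2.cvtColor(im,cv2.COLOR_BGR2GRAY)
# top/bottom edges of the plate by gradient
for row0,row1,sg in ((196,212,1),(260,274,-1)):
    P=[]
    for col in range(270,405,5):
        d=np.diff(g[row0:row1,col].astype(float))*sg; d=np.clip(d,0,None); k=np.argmax(d); w=d[max(k-2,0):k+3]; 
        P.append(at_z('top',(row0+max(k-2,0)+(w*np.arange(len(w))).sum()/w.sum()+.5,col),.07)[:2])
    P=np.array(P); f=np.polyfit(P[:,1],P[:,0],1); print(f, np.polyval(f,-.125), np.std(P[:,0]-np.polyval(f,P[:,1])))
for px in ((236,261),(235,410)): print(at_z('top',px,.07))
```

```text
[-0.03525333  0.62066822] 0.6250748864009519 0.00022663725144690525
[-0.03554899  0.49821362] 0.5026572453556454 0.00024069530066148347
[0.55778303 0.01559223 0.07      ]
[ 0.56600961 -0.27078403  0.07      ]
```

View pics/topz.png

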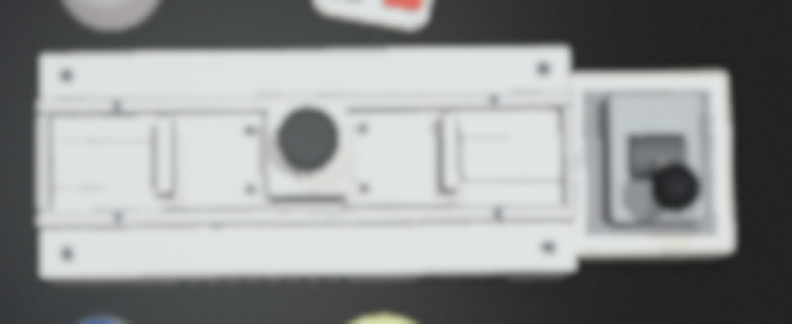

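```bash
cat >> h.py <<'E'
from scipy.spatial.transform import Rotation as R
YAW=0.0354; C=np.array([.564,-.127,0]); HR=R.from_euler('z',YAW).as_matrix()
def H(x,y,z): return C+HR@np.array([x,y,z])
def toH(p): return HR.T@(np.array(p)-C)
def mv(target,yaw=None):
    s=get_state(); T=R.from_quat(s['eef_rot']).as_matrix()
    d=T.T@(np.array(target)-s['tool_pos'])/.75
    ty=np.degrees(np.arctan2(T[1,1],T[0,1]))
    print('shift',d.round(4),'tool y angle',ty.round(2),'turn',np.round(-(np.radians(2.03-ty))/2,4),'H',(toH(s['tool_pos'])*1e3).round(1))
E
python3 - <<'E'
from h import *
mv(H(0,-.110,.26)); print(H(0,-.11,.26))
E
```

```text
shift [ 0.5346 -0.2111  0.001 ] tool y angle -63.31 turn -0.5702 H [-298.4 -421.1  260.7]
[ 0.56789319 -0.23693108  0.26      ]
```

>>> {"method": "jog_arm", "body": {
  "rows": [
    [[0.5346,-0.2111,0.001],-0.57],
    [[0.5346,-0.2111,0.001],-0.57],
    [[0.5346,-0.2111,0.001],-0.57],
    [[0.5346,-0.2111,0.001],-0.57],
    [[0.5346,-0.2111,0.001],-0.57],
    [[0.5346,-0.2111,0.001],-0.57],
    [[0.5346,-0.2111,0.001],-0.57],
    [[0.5346,-0.2111,0.001],-0.57],
    [[0.5346,-0.2111,0.001],-0.57],
    [[0.5346,-0.2111,0.001],-0.57],
    [[0.5346,-0.2111,0.001],-0.57],
    [[0.5346,-0.2111,0.001],-0.57],
    [[0.5346,-0.2111,0.001],-0.57],
    [[0.5346,-0.2111,0.001],-0.57],
    [[0.5346,-0.2111,0.001],-0.57],
    [[0.5346,-0.2111,0.001],-0.57]
  ],
  "gripper": 0,
  "newtons": 20
}}

```text
clock: 2.53
tool_pos: [0.5667, -0.239, 0.2599]
eef_rot: [0.696, 0.718, -0.001, 0.0]
contact_force: [-0.1, -0.4, -0.9]
opening: 0.006
```

Run:
```python
from h import *
mv(H(0,-.110,.108)); s=get_state(); print(s['clock'],s['contact_force'].round(2),s['opening'])
m=camera_model('wrist'); print(m)
T=np.eye(4); T[:3,:3]=R.from_quat(s['eef_rot']).as_matrix(); T[:3,3]=s['tool_pos']; E=T@np.array(m['T_tool_cam'])
save('wrist','w1.png')
for t,z in (('probe_top',.17),('tab_right',.093),('heat_lever_tip',.1187),('sleeve_top',.118),('tab_left',.093)):
    print(t,[(np.round(a['pixel'],1).tolist(),round(a['p'],2),(toH(at_z('wrist',a['pixel'],z,E))*1e3).round(1)) for a in mark_of(t,'wrist')][:2])
```

```text
shift [0.0029 0.0019 0.2026] tool y angle 1.82 turn -0.0018 H [  -1.3 -112.   259.9]
2.5333 [-0.08 -0.44 -0.91] 0.0063710768571057725
{'mtx': array([[348.52841885,   0.        , 315.44013498],
       [  0.        , 348.52841885, 234.29479966],
       [  0.        ,   0.        ,   1.        ]]), 'T_tool_cam': array([[ 2.94865834e-04,  9.55416064e-01,  2.95262692e-01,
         7.57190365e-02],
       [ 9.99999839e-01, -1.38587103e-04, -5.50213239e-04,
         1.18277369e-03],
       [-4.84762967e-04,  2.95262807e-01, -9.55415951e-01,
        -1.24854234e-01],
       [ 0.00000000e+00,  0.00000000e+00,  0.00000000e+00,
         1.00000000e+00]])}
probe_top [([57.1, 322.3], 0.75, array([  4.2,   0.6, 170. ]))]
tab_right [([178.6, 319.3], 0.86, array([  3.3, -78. ,  93. ]))]
heat_lever_tip []
sleeve_top []
tab_left []
```

View pics/w1.png

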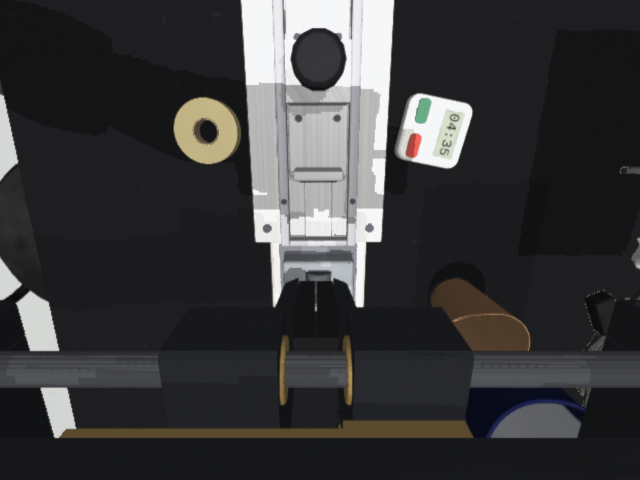

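```bash
sed -i 's/C=np.array(\[.564,-.127,0\])/C=np.array([.567,-.127,0])/' h.py
python3 - <<'E'
from h import *
mv(H(0,-.106,.108))
E
```

```text
shift [0.0056 0.0043 0.2027] tool y angle 1.97 turn -0.0005 H [  -3.2 -110.2  260. ]
```

>>> {"method": "jog_arm", "body": {
  "rows": [
    [[0.0056,0.0043,0.05],0],
    [[0.0056,0.0043,0.1],0],
    [[0.0056,0.0043,0.14],0],
    [[0.0056,0.0043,0.17],0],
    [[0.0056,0.0043,0.19],0],
    [[0.0056,0.0043,0.2027],0],
    [[0.0056,0.0043,0.2027],0],
    [[0.0056,0.0043,0.2027],0],
    [[0.0056,0.0043,0.2027],0]
  ]
}}

```text
clock: 3.58
tool_pos: [0.5719, -0.2328, 0.1092]
eef_rot: [0.695, 0.719, 0.001, 0.001]
contact_force: [0.1, 0.3, 0.1]
opening: 0.007
```

Run:
```python
from h import *
mv(H(0,-.087,.108)); s=get_state(); print(s['clock'],s['contact_force'].round(2))
```

```text
shift [ 0.0252 -0.0015  0.0015] tool y angle 2.0 turn -0.0003 H [   1.1 -105.9  109.2]
3.5833 [0.07 0.3  0.08]
```

>>> {"method": "jog_arm", "body": {
  "rows": [
    [[0.004,-0.0015,0.001],0],
    [[0.008,-0.0015,0.001],0],
    [[0.012,-0.0015,0.001],0],
    [[0.016,-0.0015,0.001],0],
    [[0.02,-0.0015,0.001],0],
    [[0.024,-0.0015,0.001],0],
    [[0.028,-0.0015,0.001],0],
    [[0.032,-0.0015,0.001],0],
    [[0.036,-0.0015,0.001],0],
    [[0.04,-0.0015,0.001],0],
    [[0.044,-0.0015,0.001],0],
    [[0.048,-0.0015,0.001],0]
  ]
}}

```text
clock: 4.58
tool_pos: [0.5686, -0.1969, 0.1074]
eef_rot: [0.695, 0.719, -0.0, 0.0]
contact_force: [0.9, -3.2, 1.7]
opening: 0.002
```

```bash
cat > chk.py <<'E'
from h import *
import sys
s=get_state(); mv(H(0,0,.108)); print(s['clock'].round(2),s['contact_force'].round(2))
m=camera_model('wrist')
T=np.eye(4); T[:3,:3]=R.from_quat(s['eef_rot']).as_matrix(); T[:3,3]=s['tool_pos']; E=T@np.array(m['T_tool_cam'])
a=sys.argv[1]
save('wrist','w%s.png'%a); save('scene','s%s.png'%a)
for t,z in (('tab_right',.093),('tab_left',.093),('probe_top',.17)):
    print(t,'w',[(np.round(q['pixel'],1).tolist(),round(q['p'],2),(toH(at_z('wrist',q['pixel'],z,E))*1e3).round(1)) for q in mark_of(t,'wrist')][:1],
     's',[(np.round(q['pixel'],1).tolist(),round(q['p'],2),(toH(at_z('scene',q['pixel'],z))*1e3).round(1)) for q in mark_of(t,'scene')][:1])
im=cv2.imread('pics/s%s.png'%a)[170:330,200:460]; im=cv2.resize(im,None,fx=3,fy=3,interpolation=cv2.INTER_CUBIC); cv2.imwrite('pics/sz%s.png'%a,im)
E
python3 chk.py 2
```

```text
shift [ 0.0932  0.001  -0.0009] tool y angle 1.98 turn -0.0004 H [ -0.8 -69.9 107.4]Traceback (most recent call last):
  File "chk.py", line 3, in <module>
    s=get_state(); mv(H(0,0,.108)); print(s['clock'].round(2),s['contact_force'].round(2))
                                          ^^^^^^^^^^^^^^^^
AttributeError: 'float' object has no attribute 'round'
```

```bash
sed -i "s/s\['clock'\].round(2)/s['clock']/" chk.py; python3 chk.py 2
```

```text
shift [ 0.0932  0.001  -0.0009] tool y angle 1.98 turn -0.0004 H [ -0.8 -69.9 107.4]
4.5833 [ 0.86 -3.16  1.66]
tab_right w [([285.0, 313.8], 0.68, array([ -0.3, -60.5,  93. ]))] s [([239.0, 348.9], 0.76, array([  4.8, -63.8,  93. ]))]
tab_left w [] s [([279.3, 270.2], 0.78, array([-4.3, 97.5, 93. ]))]
probe_top w [([21.3, 309.5], 0.74, array([ -0.5,  21.6, 170. ]))] s [([216.0, 309.4], 0.68, array([  0.4,  21.2, 170. ]))]
```

View pics/sz2.png

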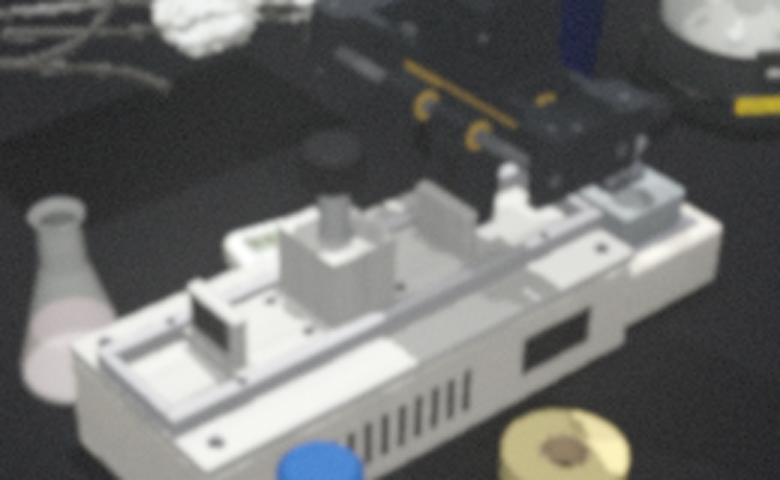

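View pics/w2.png

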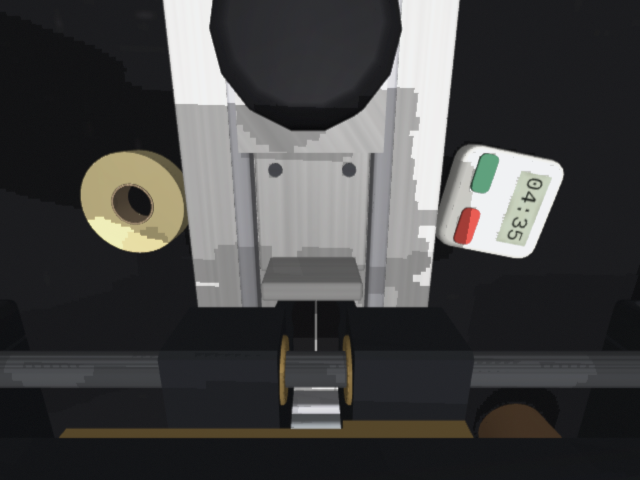

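>>> {"method": "jog_arm", "body": {
  "rows": [
    [[0.002,0,0],0],
    [[0.004,0,0],0],
    [[0.006,0,0],0],
    [[0.008,0,0],0]
  ]
}}

```text
clock: 5.32
tool_pos: [0.5681, -0.1907, 0.1071]
eef_rot: [0.695, 0.719, -0.0, -0.0]
contact_force: [0.3, -2.0, -0.3]
opening: 0.01
```

>>> {"method": "jog_arm", "body": {
  "rows": [
    [[0.002,0,0],0],
    [[0.004,0,0],0],
    [[0.006,0,0],0],
    [[0.008,0,0],0]
  ]
}}

```text
clock: 5.65
tool_pos: [0.568, -0.1844, 0.1072]
eef_rot: [0.695, 0.719, -0.0, -0.0]
contact_force: [0.3, -2.2, -1.1]
opening: 0.005
```

>>> {"method": "jog_arm", "body": {
  "rows": [
    [[0.002,0,0],0],
    [[0.004,0,0],0],
    [[0.006,0,0],0]
  ]
}}

```text
clock: 5.9
tool_pos: [0.5679, -0.18, 0.1072]
eef_rot: [0.695, 0.719, -0.0, -0.0]
contact_force: [0.1, -1.3, -1.1]
opening: 0.008
```

>>> {"method": "jog_arm", "body": {
  "rows": [
    [[0.002,0,0],0],
    [[0.004,0,0],0],
    [[0.006,0,0],0]
  ]
}}

```text
clock: 6.15
tool_pos: [0.5678, -0.1755, 0.1072]
eef_rot: [0.695, 0.719, -0.0, -0.0]
contact_force: [0.3, -1.3, -0.7]
opening: 0.007
```

>>> {"method": "jog_arm", "body": {
  "rows": [
    [[0.002,0,0],0],
    [[0.004,0,0],0],
    [[0.006,0,0],0]
  ]
}}

```text
clock: 6.4
tool_pos: [0.5676, -0.171, 0.1072]
eef_rot: [0.695, 0.719, -0.0, 0.0]
contact_force: [0.5, -1.7, -0.3]
opening: 0.007
```

>>> {"method": "jog_arm", "body": {
  "rows": [
    [[0.002,0,0],0],
    [[0.004,0,0],0],
    [[0.006,0,0],0]
  ]
}}

```text
clock: 6.65
tool_pos: [0.5675, -0.1665, 0.1072]
eef_rot: [0.695, 0.719, -0.0, 0.0]
contact_force: [0.9, -1.1, -0.2]
opening: 0.005
```

```bash
python3 chk.py 3
```

```text
shift [ 0.0527  0.0012 -0.0011] tool y angle 2.0 turn -0.0002 H [ -0.9 -39.5 107.2]
6.65 [ 0.88 -1.1  -0.2 ]
tab_right w [([284.8, 313.1], 0.83, array([ -0.6, -29.9,  93. ]))] s [([245.3, 338.0], 0.96, array([  1.9, -38.1,  93. ]))]
tab_left w [] s [([287.8, 254.8], 0.71, array([ -7.1, 126.2,  93. ]))]
probe_top w [([20.8, 311.6], 0.74, array([ -0.3,  52. , 170. ]))] s [([221.0, 292.6], 0.83, array([  4.3,  48.9, 170. ]))]
```

View pics/sz3.png

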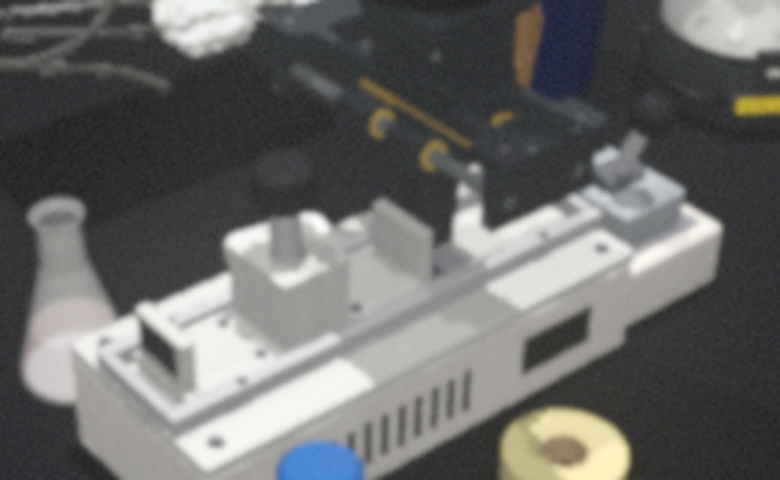

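>>> {"method": "jog_arm", "body": {
  "rows": [
    [[0.002,0,0],0],
    [[0.004,0,0],0],
    [[0.006,0,0],0]
  ]
}}

```text
clock: 7.3
tool_pos: [0.5674, -0.163, 0.1073]
eef_rot: [0.695, 0.719, -0.0, 0.0]
contact_force: [0.3, -2.9, 0.9]
opening: 0.003
```

>>> {"method": "jog_arm", "body": {
  "rows": [
    [[0.0015,0,0],0],
    [[0.003,0,0],0],
    [[0.0045,0,0],0],
    [[0.0045,0,0],0]
  ]
}}

```text
clock: 7.63
tool_pos: [0.5673, -0.1586, 0.1073]
eef_rot: [0.695, 0.719, 0.0, 0.0]
contact_force: [-0.6, -2.3, 1.2]
opening: -0.0
```

```bash
python3 chk.py 4
```

```text
shift [ 0.0421  0.0011 -0.001 ] tool y angle 2.02 turn -0.0001 H [ -0.8 -31.6 107.3]
7.6333 [-0.56 -2.35  1.23]
tab_right w [([287.4, 312.1], 0.73, array([ -1. , -23.2,  93. ]))] s [([250.0, 332.6], 0.75, array([ -2.9, -22.8,  93. ]))]
tab_left w [] s [([287.3, 248.6], 0.86, array([ -0.7, 132.5,  93. ]))]
probe_top w [([21.0, 308.7], 0.81, array([ -0.7,  60. , 170. ]))] s [([227.0, 288.6], 0.64, array([ -5.1,  63. , 170. ]))]
```

View pics/sz4.png

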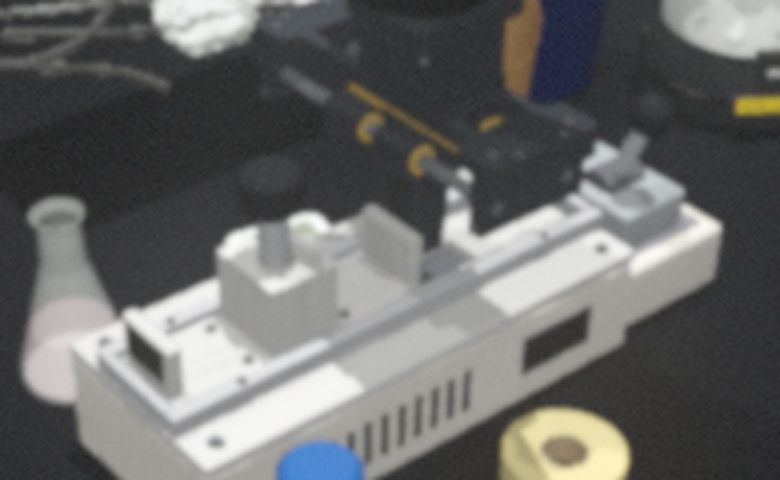

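Run:
```python
from h import *
mv(H(0,-.042,.235));mv(H(0,.160,.235));mv(H(0,.160,.108))
```

```text
shift [-0.0139  0.0011 -0.1703] tool y angle 2.02 turn -0.0001 H [ -0.8 -31.6 107.3]
shift [ 0.2555  0.0011 -0.1703] tool y angle 2.02 turn -0.0001 H [ -0.8 -31.6 107.3]
shift [ 0.2554  0.001  -0.0009] tool y angle 2.02 turn -0.0001 H [ -0.8 -31.6 107.3]
```

>>> {"method": "jog_arm", "body": {
  "rows": [
    [[-0.014,0.001,0],0],
    [[-0.014,0.001,-0.05],0],
    [[-0.014,0.001,-0.1],0],
    [[-0.014,0.001,-0.15],0],
    [[-0.014,0.001,-0.17],0],
    [[-0.014,0.001,-0.17],0],
    [[0.036,0.001,-0.17],0],
    [[0.086,0.001,-0.17],0],
    [[0.136,0.001,-0.17],0],
    [[0.186,0.001,-0.17],0],
    [[0.236,0.001,-0.17],0],
    [[0.2555,0.001,-0.17],0],
    [[0.2555,0.001,-0.17],0],
    [[0.2555,0.001,-0.17],0]
  ]
}}

```text
clock: 9.2
tool_pos: [0.5607, 0.033, 0.2337]
eef_rot: [0.694, 0.72, -0.001, -0.001]
contact_force: [0.1, -1.1, 0.3]
opening: 0.004
```

Run:
```python
from h import *
mv(H(0,.160,.108)); save('top','t5.png')
im=cv2.imread('pics/t5.png')[150:330,200:470]; cv2.imwrite('pics/t5z.png',cv2.resize(im,None,fx=2.9,fy=2.9))
```

```text
shift [-1.000e-04  1.200e-03  1.676e-01] tool y angle 2.13 turn 0.0009 H [ -0.6 160.1 233.7]
```

View pics/t5z.png

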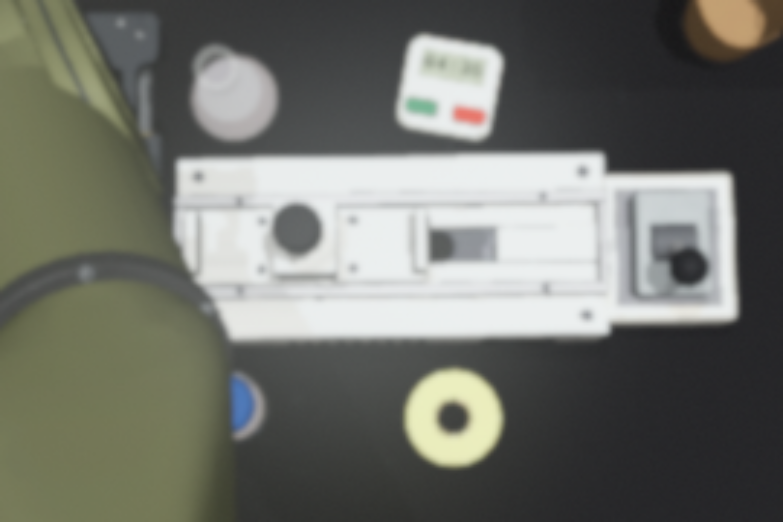

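Run:
```python
from h import *
def f(c,r0,z): print((toH(at_z('top',(150+r0/2.9,200+c/2.9),z))*1e3).round(1))
f(441,245,.062); f(452,245,.062); f(427,245,.062); f(497,245,.062); f(298,228,.17); f(178,240,.07); f(606,240,.07); f(413,240,.108); f(424,240,.09)
```

```text
[ -2.6 -32.9  62. ]
[ -2.7 -40.2  62. ]
[ -2.5 -23.5  62. ]
[ -3.1 -70.2  62. ]
[ -4.3  57.8 170. ]
[  2.1 142.1  70. ]
[  -1.7 -141.8   70. ]
[ -4.8 -13.2 108. ]
[ -2.6 -20.8  90. ]
```

The top view shows the well itself, a dark disc in the slot at about (352,234). It lies roughly 30 mm toward −y, so I'll push from the left tab.

>>> {"method": "jog_arm", "body": {
  "rows": [
    [[0,0.001,0.05],0],
    [[0,0.001,0.1],0],
    [[0,0.001,0.13],0],
    [[0,0.001,0.15],0],
    [[0,0.001,0.16],0],
    [[0,0.001,0.167],0],
    [[0,0.001,0.167],0],
    [[0,0.001,0.167],0]
  ]
}}

```text
clock: 9.92
tool_pos: [0.5626, 0.032, 0.11]
eef_rot: [0.695, 0.719, 0.0, 0.0]
contact_force: [-0.5, -0.1, 1.0]
opening: 0.004
```

Run:
```python
from h import *
mv(H(0,.070,.108)); s=get_state(); print(s['clock'],s['contact_force'].round(2)); save('scene','s6.png')
im=cv2.imread('pics/s6.png')[170:330,160:460]; cv2.imwrite('pics/s6z.png',cv2.resize(im,None,fx=2.6,fy=2.6))
```

```text
shift [-0.1188 -0.0014  0.0027] tool y angle 1.94 turn -0.0008 H [  1.2 159.1 110. ]
9.9167 [-0.48 -0.11  1.04]
```

View pics/s6z.png

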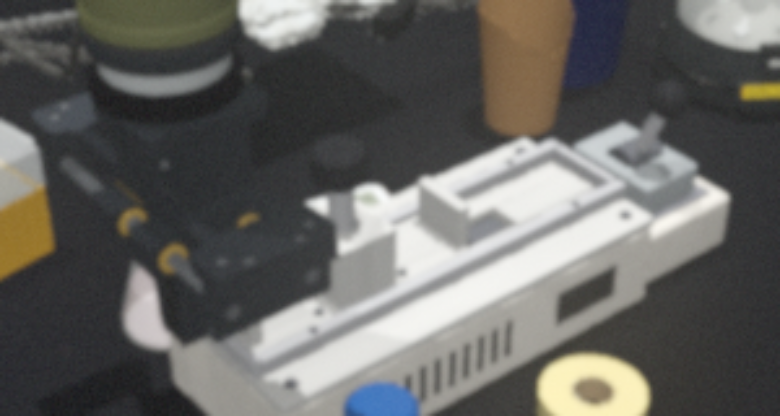

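>>> {"method": "jog_arm", "body": {
  "rows": [
    [[-0.0045,-0.001,0.002],0],
    [[-0.009,-0.001,0.002],0],
    [[-0.0135,-0.001,0.002],0],
    [[-0.018,-0.001,0.002],0],
    [[-0.0225,-0.001,0.002],0],
    [[-0.027,-0.001,0.002],0],
    [[-0.0315,-0.001,0.002],0],
    [[-0.036,-0.001,0.002],0],
    [[-0.0405,-0.001,0.002],0],
    [[-0.045,-0.001,0.002],0],
    [[-0.0495,-0.001,0.002],0],
    [[-0.054,-0.001,0.002],0],
    [[-0.0585,-0.001,0.002],0],
    [[-0.063,-0.001,0.002],0],
    [[-0.0675,-0.001,0.002],0],
    [[-0.072,-0.001,0.002],0],
    [[-0.0765,-0.001,0.002],0],
    [[-0.081,-0.001,0.002],0],
    [[-0.0855,-0.001,0.002],0],
    [[-0.09,-0.001,0.002],0]
  ]
}}

```text
clock: 11.63
tool_pos: [0.5641, -0.0338, 0.1083]
eef_rot: [0.694, 0.72, 0.001, -0.0]
contact_force: [0.0, 4.7, 4.7]
opening: 0.008
```

>>> {"method": "jog_arm", "body": {
  "rows": [
    [[-0.003,0,0],0],
    [[-0.006,0,0],0],
    [[-0.009,0,0],0],
    [[-0.012,0,0],0],
    [[-0.015,0,0],0],
    [[-0.018,0,0],0],
    [[-0.021,0,0],0]
  ]
}}

```text
clock: 12.22
tool_pos: [0.5645, -0.0495, 0.1083]
eef_rot: [0.694, 0.72, 0.001, -0.0]
contact_force: [-0.2, 5.5, 4.7]
opening: 0.009
```

Run:
```python
from h import *
mv(H(0,.0585,.108)); s=get_state(); print(s['clock'],s['contact_force'].round(2)); save('scene','s7.png')
im=cv2.imread('pics/s7.png')[170:330,160:460]; cv2.imwrite('pics/s7z.png',cv2.resize(im,None,fx=2.6,fy=2.6))
```

```text
shift [-0.0254 -0.0004  0.0004] tool y angle 2.06 turn 0.0002 H [  0.3  77.5 108.3]
12.2167 [-0.16  5.5   4.7 ]
```

View pics/s7z.png

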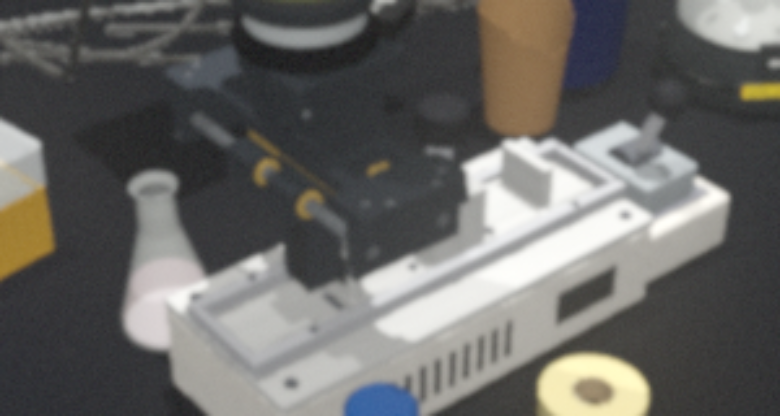

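>>> {"method": "jog_arm", "body": {
  "rows": [
    [[-0.002,0,0],0],
    [[-0.004,0,0],0],
    [[-0.006,0,0],0],
    [[-0.008,0,0],0],
    [[-0.01,0,0],0]
  ]
}}

```text
clock: 12.68
tool_pos: [0.5648, -0.0569, 0.1083]
eef_rot: [0.694, 0.72, 0.001, -0.0]
contact_force: [-0.2, 5.8, 4.3]
opening: 0.004
```

>>> {"method": "jog_arm", "body": {
  "rows": [
    [[-0.002,0,0],0],
    [[-0.004,0,0],0],
    [[-0.006,0,0],0]
  ]
}}

```text
clock: 12.93
tool_pos: [0.5649, -0.0614, 0.1083]
eef_rot: [0.694, 0.72, 0.001, -0.0]
contact_force: [0.2, 5.5, 4.5]
opening: 0.004
```

>>> {"method": "jog_arm", "body": {
  "rows": [
    [[-0.002,0,0],0],
    [[-0.004,0,0],0]
  ]
}}

```text
clock: 13.1
tool_pos: [0.5648, -0.065, 0.1081]
eef_rot: [0.694, 0.72, 0.0, -0.0]
contact_force: [0.3, 3.9, 3.2]
opening: 0.007
```

>>> {"method": "jog_arm", "body": {
  "rows": [
    [[-0.0015,0,0],0],
    [[-0.003,0,0],0]
  ]
}}

```text
clock: 13.27
tool_pos: [0.5648, -0.068, 0.1079]
eef_rot: [0.695, 0.719, -0.0, 0.0]
contact_force: [0.4, 4.4, 3.2]
opening: 0.008
```

Run:
```python
from h import *
mv(H(0,.0585,.108)); s=get_state(); print(s['clock'],s['contact_force'].round(2)); save('scene','s8.png')
im=cv2.imread('pics/s8.png')[170:330,160:460]; cv2.imwrite('pics/s8z.png',cv2.resize(im,None,fx=2.6,fy=2.6))
```

```text
shift [-0.0007  0.0002 -0.0001] tool y angle 2.0 turn -0.0003 H [-1.000e-01  5.900e+01  1.079e+02]
13.2667 [0.42 4.38 3.23]
```

View pics/s8z.png

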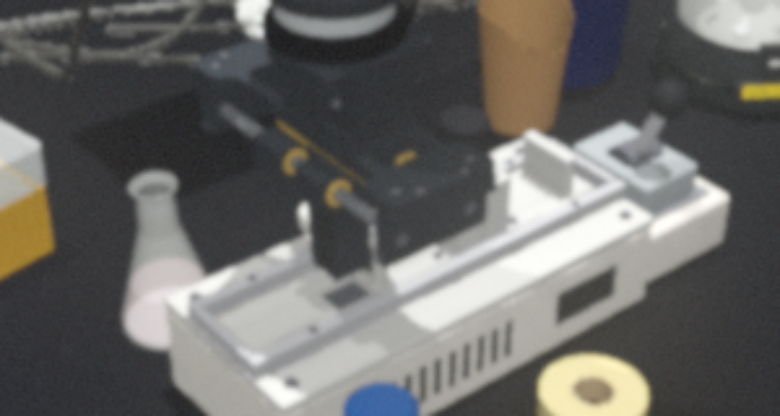

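>>> {"method": "jog_arm", "body": {
  "rows": [
    [[-0.0015,0,0],0],
    [[-0.003,0,0],0]
  ]
}}

```text
clock: 13.48
tool_pos: [0.5648, -0.0696, 0.1079]
eef_rot: [0.695, 0.719, 0.0, -0.0]
contact_force: [-0.5, 3.9, 2.9]
opening: 0.003
```

>>> {"method": "jog_arm", "body": {
  "rows": [
    [[-0.0015,0,0],0],
    [[-0.003,0,0],0]
  ]
}}

```text
clock: 13.65
tool_pos: [0.5649, -0.0721, 0.1079]
eef_rot: [0.695, 0.719, 0.0, -0.0]
contact_force: [-0.0, 5.2, 3.3]
opening: 0.003
```

>>> {"method": "jog_arm", "body": {
  "rows": [
    [[-0.0015,0,0],0],
    [[-0.003,0,0],0]
  ]
}}

```text
clock: 13.82
tool_pos: [0.565, -0.073, 0.108]
eef_rot: [0.694, 0.72, 0.001, -0.001]
contact_force: [-1.6, 9.3, 3.2]
opening: 0.003
```

Run:
```python
from h import *
mv(H(0,.0585,.108)); s=get_state(); print(s['clock'],s['contact_force'].round(2)); save('scene','s9.png')
for t in('probe_top','tab_right','sleeve_top'): print(t,mark_of(t,'scene')[:1])
im=cv2.imread('pics/s9.png')[170:330,160:460]; cv2.imwrite('pics/s9z.png',cv2.resize(im,None,fx=2.6,fy=2.6))
```

```text
shift [ 0.006   0.0001 -0.    ] tool y angle 2.05 turn 0.0002 H [-1.00e-01  5.40e+01  1.08e+02]
13.8167 [-1.56  9.3   3.16]
probe_top [{'pixel': [210.2, 338.5], 'p': 0.74}]
tab_right [{'pixel': [229.0, 374.0], 'p': 0.73}]
sleeve_top [{'pixel': [233.8, 339.0], 'p': 0.88}]
```

View pics/s9z.png

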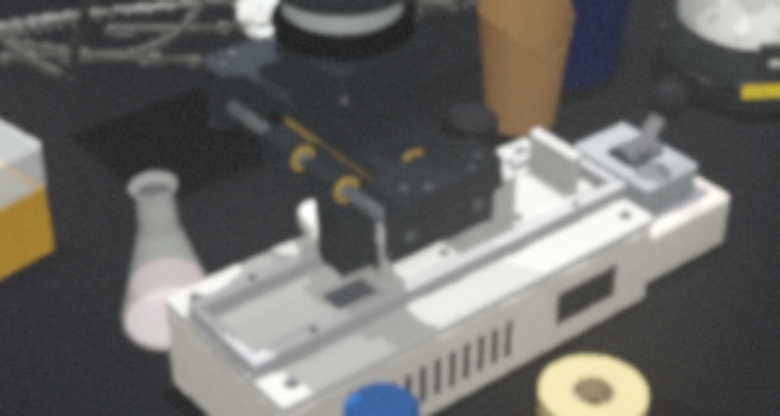

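Motion stalled and the force rose to 9 N, so the probe has probably dropped. I'll back off and lift to look.

>>> {"method": "jog_arm", "body": {
  "rows": [
    [[0.015,0,0],0],
    [[0.025,0,-0.01],0],
    [[0.03,0,-0.06],0],
    [[0.03,0,-0.11],0],
    [[0.03,0,-0.15],0],
    [[0.03,0,-0.17],0],
    [[0.03,0,-0.17],0],
    [[0.03,0,-0.17],0]
  ]
}}

```text
clock: 14.68
tool_pos: [0.5641, -0.0528, 0.236]
eef_rot: [0.695, 0.719, -0.0, 0.001]
contact_force: [0.9, 1.1, -0.9]
opening: 0.008
```

Run:
```python
from h import *
mv(H(0,-.032,.2)); s=get_state(); print(s['clock'],s['contact_force'].round(2)); save('scene','s10.png');save('top','t10.png')
for c in ('scene','top'):
  for t,z in(('probe_top',.154),('tab_right',.093),('sleeve_top',.118),('tab_left',.093)):
    for q in mark_of(t,c)[:1]: print(c,t,np.round(q['pixel'],1),round(q['p'],2),(toH(at_z(c,q['pixel'],z))*1e3).round(1))
a=cv2.resize(cv2.imread('pics/s10.png')[170:330,200:460],(780,480),interpolation=cv2.INTER_CUBIC)
cv2.imwrite('pics/s10z.png',a)
b=cv2.resize(cv2.imread('pics/t10.png')[190:280,250:470],None,fx=3.6,fy=3.6,interpolation=cv2.INTER_CUBIC)
cv2.imwrite('pics/t10z.png',b)
```

```text
shift [-0.1415  0.0005  0.0483] tool y angle 1.95 turn -0.0007 H [ -0.3  74.2 236. ]
14.6833 [ 0.92  1.06 -0.86]
scene probe_top [210.9 337.8] 0.68 [  6.2 -39.  154. ]
scene tab_right [230.1 374.7] 0.62 [  -1.5 -115.3   93. ]
scene sleeve_top [234.5 338.6] 0.83 [ -3.6 -33.6 118. ]
scene tab_left [265.9 299.6] 0.7 [-4.5 43.6 93. ]
top probe_top [229.4 357.1] 0.56 [ -4.9 -38.5 154. ]
top tab_right [234.6 394.7] 0.58 [  -7.7 -111.9   93. ]
top sleeve_top [231.7 352.7] 0.62 [ -4.3 -32.  118. ]
```

View pics/s10z.png

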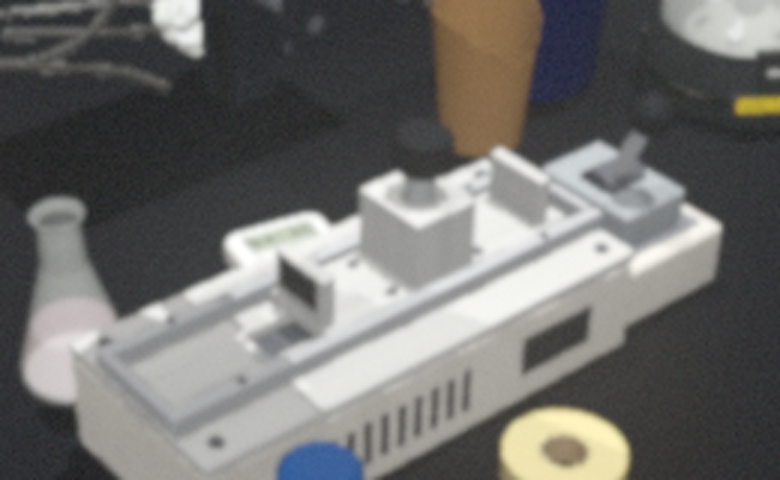

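View pics/t10z.png

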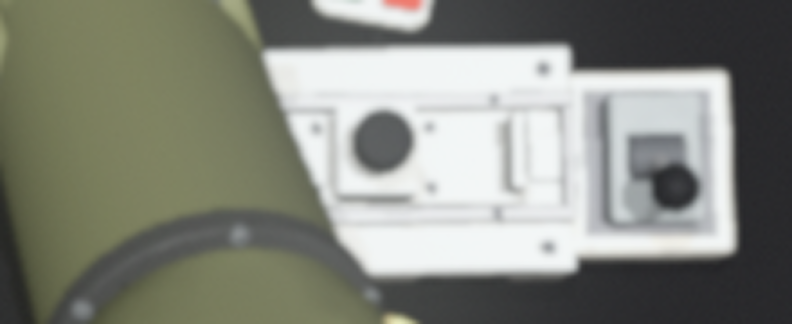

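The probe has dropped: much less stem shows between the sleeve and the knob, and the slot now shows behind the left tab. Next is pressing the knob.

>>> {"method": "jog_arm", "body": {
  "rows": [
    [[-0.05,0,0],0],
    [[-0.1,0,0],0],
    [[-0.13,0,0],0],
    [[-0.143,0,0],0],
    [[-0.143,0,0.02],0],
    [[-0.143,0,0.04],0],
    [[-0.143,0,0.05],0],
    [[-0.143,0,0.05],0],
    [[-0.143,0,0.05],0]
  ]
}}

```text
clock: 15.93
tool_pos: [0.568, -0.1581, 0.1979]
eef_rot: [0.694, 0.72, 0.0, -0.0]
contact_force: [-0.3, 1.4, 0.2]
opening: 0.007
```

Run:
```python
from h import *
mv(H(0,-.033,.176)); s=get_state(); print(s['clock'],s['contact_force'].round(2)); save('scene','s11.png');
im=cv2.imread('pics/s11.png')[130:290,200:460]; cv2.imwrite('pics/s11z.png',cv2.resize(im,None,fx=3,fy=3))
```

```text
shift [-0.0026  0.0001  0.0292] tool y angle 2.09 turn 0.0005 H [-1.000e-01 -3.110e+01  1.979e+02]
15.9333 [-0.31  1.37  0.23]
```

View pics/s11z.png

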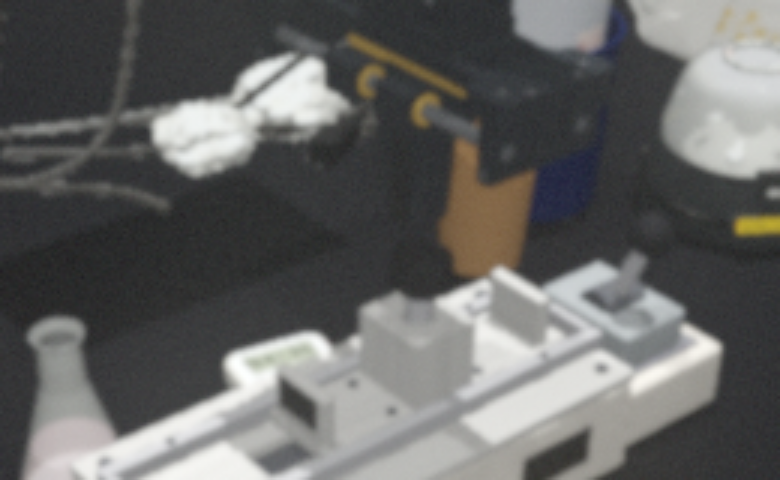

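>>> {"method": "jog_arm", "body": {
  "rows": [
    [[-0.0026,0,0.006],0],
    [[-0.0026,0,0.012],0],
    [[-0.0026,0,0.018],0],
    [[-0.0026,0,0.022],0],
    [[-0.0026,0,0.026],0],
    [[-0.0026,0,0.028],0]
  ]
}}

```text
clock: 16.48
tool_pos: [0.5686, -0.1608, 0.1772]
eef_rot: [0.695, 0.719, 0.0, 0.0]
contact_force: [-0.5, 1.0, 7.2]
opening: 0.005
```

>>> {"method": "jog_arm", "body": {
  "rows": [
    [[0,0,0.0015],0],
    [[0,0,0.003],0],
    [[0,0,0.0045],0]
  ]
}}

```text
clock: 16.73
tool_pos: [0.569, -0.1605, 0.1749]
eef_rot: [0.695, 0.719, 0.001, 0.001]
contact_force: [-2.4, 1.1, 10.6]
opening: 0.005
```

>>> {"method": "jog_arm", "body": {
  "rows": [
    [[0,0,0.0015],0],
    [[0,0,0.003],0],
    [[0,0,0.0045],0]
  ]
}}

```text
clock: 16.98
tool_pos: [0.569, -0.1602, 0.1718]
eef_rot: [0.694, 0.72, 0.001, 0.001]
contact_force: [-2.7, 1.2, 11.5]
opening: 0.002
```

Seal moving along at about 11 N, with the tip at z ≈ 0.150. I'll keep pressing toward 0.140.

>>> {"method": "jog_arm", "body": {
  "rows": [
    [[0,0,0.0015],0],
    [[0,0,0.003],0],
    [[0,0,0.0045],0]
  ]
}}

```text
clock: 17.23
tool_pos: [0.569, -0.1599, 0.1686]
eef_rot: [0.694, 0.72, 0.001, 0.001]
contact_force: [-3.5, 1.6, 13.5]
opening: 0.004
```

>>> {"method": "jog_arm", "body": {
  "rows": [
    [[0,0,0.0015],0],
    [[0,0,0.003],0],
    [[0,0,0.0045],0]
  ]
}}

```text
clock: 17.48
tool_pos: [0.5691, -0.1597, 0.1655]
eef_rot: [0.694, 0.72, 0.001, 0.001]
contact_force: [-3.8, 3.2, 14.8]
opening: 0.006
```

>>> {"method": "jog_arm", "body": {
  "rows": [
    [[0,0,0.001],0],
    [[0,0,0.002],0],
    [[0,0,0.003],0]
  ]
}}

```text
clock: 17.73
tool_pos: [0.569, -0.1597, 0.1631]
eef_rot: [0.694, 0.72, 0.001, 0.001]
contact_force: [-3.8, 3.3, 14.3]
opening: 0.006
```

>>> {"method": "jog_arm", "body": {
  "rows": [
    [[0,0,0.001],0],
    [[0,0,0.002],0],
    [[0,0,0.002],0]
  ]
}}

```text
clock: 17.98
tool_pos: [0.569, -0.1596, 0.1628]
eef_rot: [0.694, 0.72, 0.001, 0.001]
contact_force: [-5.2, 3.3, 23.5]
opening: 0.009
```

>>> {"method": "jog_arm", "body": {
  "rows": [
    [[0,0,0.001],0],
    [[0,0,0.002],0],
    [[0,0,0.002],0]
  ]
}}

```text
clock: 18.23
tool_pos: [0.5691, -0.1596, 0.1627]
eef_rot: [0.694, 0.72, 0.001, 0.001]
contact_force: [-8.6, 3.5, 32.6]
opening: 0.003
```

>>> {"method": "jog_arm", "body": {
  "rows": [
    [[0,0,-0.01],0],
    [[0,0,-0.03],0],
    [[0,0,-0.06],0],
    [[0,0,-0.09],0],
    [[0,0,-0.1],0],
    [[0,0,-0.1],0]
  ]
}}

```text
clock: 18.73
tool_pos: [0.5693, -0.1612, 0.235]
eef_rot: [0.695, 0.719, 0.001, 0.002]
contact_force: [-0.3, -0.5, -0.3]
opening: 0.002
```

Run:
```python
from h import *
s=get_state(); print(s['clock'],s['contact_force'].round(2)); save('scene','s12.png'); save('top','t12.png')
for t,z in(('probe_top',.140),('heat_lever_tip',.1187),('sleeve_top',.118)):
    for c in('scene','top'):
      for q in mark_of(t,c)[:1]: print(c,t,np.round(q['pixel'],1),round(q['p'],2),(toH(at_z(c,q['pixel'],z))*1e3).round(1))
print((toH(at_z('top',(242,437.5),.1187))*1e3).round(1))
mv(H(-.075,-.19,.2));mv(H(-.075,-.19,.117))
im=cv2.imread('pics/s12.png')[130:290,200:460]; cv2.imwrite('pics/s12z.png',cv2.resize(im,None,fx=3,fy=3))
b=cv2.resize(cv2.imread('pics/t12.png')[190:280,250:470],None,fx=3.6,fy=3.6,interpolation=cv2.INTER_CUBIC)
cv2.imwrite('pics/t12z.png',b)
```

```text
18.7333 [-0.35 -0.48 -0.33]
scene probe_top [222.7 336.9] 0.55 [ -2.1 -30.5 140. ]
top probe_top [231.7 311.6] 0.37 [ -6.1  43.1 140. ]
top heat_lever_tip [239.8 437.7] 0.5 [ -21.5 -187.6  118.7]
scene sleeve_top [234.3 336.1] 0.88 [ -0.8 -30.9 118. ]
top sleeve_top [229.5 351.4] 0.97 [ -0.2 -29.7 118. ]
[ -25.6 -187.1  118.7]
shift [-0.2081 -0.0992  0.0431] tool y angle 2.01 turn -0.0001 H [ -0.5 -34.  232.3]
shift [-0.2081 -0.099   0.1538] tool y angle 2.01 turn -0.0001 H [ -0.5 -34.  232.3]
```

View pics/s12z.png

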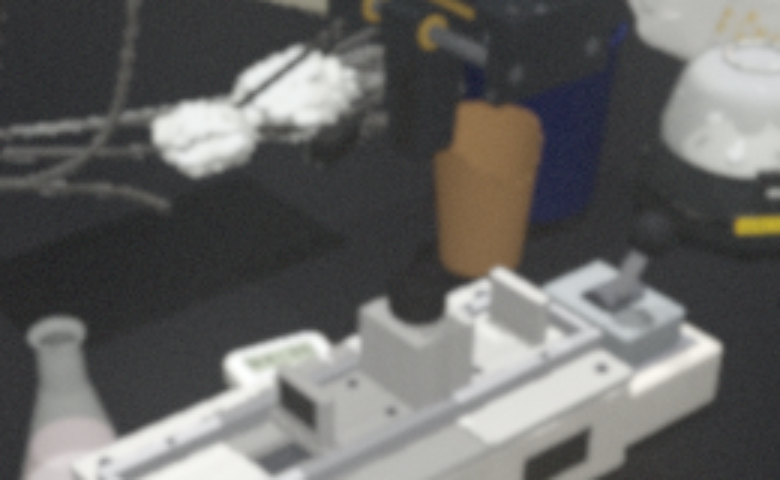

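View pics/t12z.png

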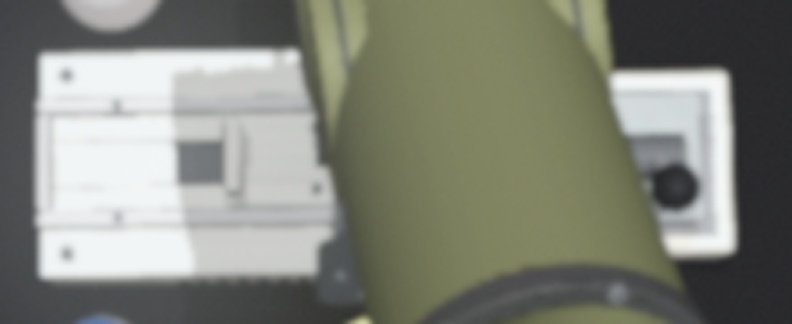

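Run:
```python
from h import *
b=cv2.resize(cv2.imread('pics/top0.png')[80:260,400:560],None,fx=3.3,fy=3.3,interpolation=cv2.INTER_CUBIC); cv2.imwrite('pics/bk.png',b)
for px,z in (((170,455),0),((170,455),.06),((168,440),0.06),((145,460),.12)): print((toH(at_z('top',px,z))*1e3).round(0))
o=at_z('scene',(222,361),0); print('scene base',(toH(o)*1e3).round(0))
```

```text
[ 136. -249.    0.]
[ 122. -237.   60.]
[ 127. -207.   60.]
[ 156. -235.  120.]
scene base [ 139. -221.    0.]
```

View pics/bk.png

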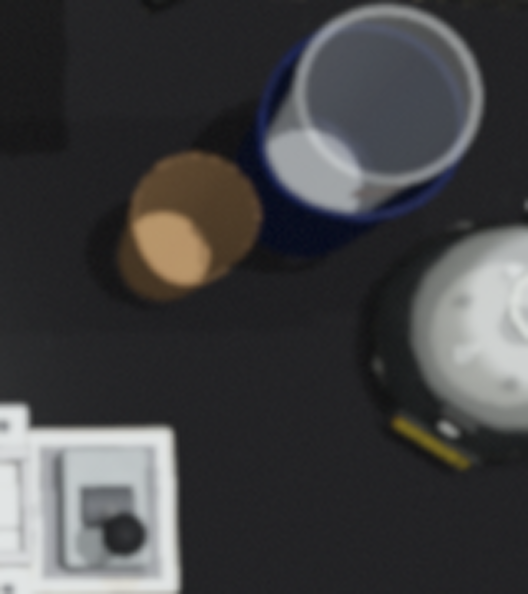

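>>> {"method": "jog_arm", "body": {
  "rows": [
    [[-0.04,-0.02,0],0],
    [[-0.09,-0.04,0],0],
    [[-0.13,-0.065,0],0],
    [[-0.17,-0.085,0],0],
    [[-0.206,-0.1,0],0],
    [[-0.206,-0.1,0.03],0],
    [[-0.206,-0.1,0.07],0],
    [[-0.206,-0.1,0.11],0],
    [[-0.206,-0.1,0.14],0],
    [[-0.206,-0.1,0.154],0],
    [[-0.206,-0.1,0.154],0],
    [[-0.206,-0.1,0.154],0]
  ]
}}

```text
clock: 20.13
tool_pos: [0.4988, -0.318, 0.1178]
eef_rot: [0.694, 0.719, 0.0, -0.0]
contact_force: [0.2, -1.1, 0.1]
opening: 0.005
```

Run:
```python
from h import *
mv(H(-.0,-.188,.117)); s=get_state(); print(s['clock'],s['contact_force'].round(2)); save('scene','s13.png');
im=cv2.imread('pics/s13.png')[130:290,260:520]; cv2.imwrite('pics/s13z.png',cv2.resize(im,None,fx=3,fy=3))
```

```text
shift [0.0006 0.0998 0.0011] tool y angle 2.03 turn -0.0 H [ -74.9 -188.4  117.8]
20.1333 [ 0.16 -1.11  0.13]
```

View pics/s13z.png

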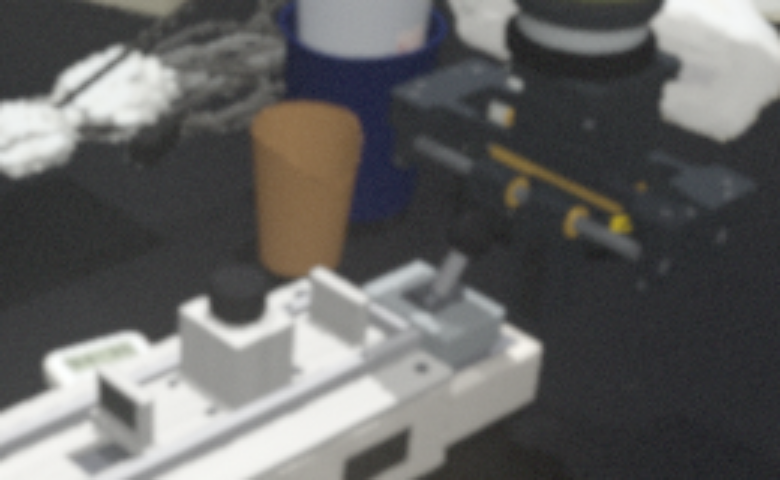

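>>> {"method": "jog_arm", "body": {
  "rows": [
    [[0,0.006,0],0],
    [[0,0.012,0],0],
    [[0,0.018,0],0],
    [[0,0.024,0],0],
    [[0,0.03,0],0],
    [[0,0.036,0],0],
    [[0,0.042,0],0],
    [[0,0.048,0],0],
    [[0,0.054,0],0],
    [[0,0.06,0],0],
    [[0,0.066,0],0],
    [[0,0.072,0],0],
    [[0,0.077,0],0],
    [[0,0.08,0],0]
  ]
}}

```text
clock: 21.35
tool_pos: [0.5593, -0.3159, 0.1176]
eef_rot: [0.695, 0.719, 0.0, 0.0]
contact_force: [-0.8, 0.5, 0.4]
opening: 0.01
```

>>> {"method": "jog_arm", "body": {
  "rows": [
    [[0,0.002,0],0],
    [[0,0.004,0],0],
    [[0,0.006,0],0]
  ]
}}

```text
clock: 21.6
tool_pos: [0.5627, -0.3158, 0.1174]
eef_rot: [0.695, 0.719, -0.0, -0.0]
contact_force: [-1.5, -0.3, 0.1]
opening: 0.003
```

>>> {"method": "jog_arm", "body": {
  "rows": [
    [[0,0.002,0],0],
    [[0,0.004,0],0],
    [[0,0.006,0],0]
  ]
}}

```text
clock: 21.85
tool_pos: [0.5673, -0.3157, 0.1175]
eef_rot: [0.695, 0.719, -0.0, -0.0]
contact_force: [-2.2, 0.1, -1.3]
opening: 0.009
```

>>> {"method": "jog_arm", "body": {
  "rows": [
    [[0,0.002,0],0],
    [[0,0.004,0],0],
    [[0,0.004,0],0]
  ]
}}

```text
clock: 22.1
tool_pos: [0.5706, -0.3156, 0.1177]
eef_rot: [0.695, 0.719, -0.0, 0.0]
contact_force: [-1.7, 0.2, -0.3]
opening: 0.009
```

>>> {"method": "jog_arm", "body": {
  "rows": [
    [[0,0.002,0],0],
    [[0,0.004,0],0],
    [[0,0.004,0],0]
  ]
}}

```text
clock: 22.35
tool_pos: [0.5716, -0.3156, 0.1174]
eef_rot: [0.695, 0.719, -0.002, -0.002]
contact_force: [-5.0, 0.8, 2.4]
opening: 0.004
```

>>> {"method": "jog_arm", "body": {
  "rows": [
    [[0,0.001,0],0],
    [[0,0.002,0],0],
    [[0,0.002,0],0]
  ]
}}

```text
clock: 22.6
tool_pos: [0.5718, -0.3157, 0.1173]
eef_rot: [0.695, 0.719, -0.002, -0.003]
contact_force: [-8.0, 0.4, 3.4]
opening: 0.005
```

>>> {"method": "jog_arm", "body": {
  "rows": [
    [[0,-0.02,0],0],
    [[0,-0.05,0],0],
    [[0,-0.08,-0.02],0],
    [[0,-0.1,-0.06],0],
    [[0,-0.12,-0.11],0],
    [[0,-0.15,-0.16],0],
    [[0,-0.19,-0.18],0],
    [[-0.04,-0.23,-0.18],0],
    [[-0.08,-0.26,-0.18],0],
    [[-0.12,-0.28,-0.18],0],
    [[-0.15,-0.28,-0.18],0],
    [[-0.15,-0.28,-0.18],0],
    [[-0.15,-0.28,-0.18],0]
  ]
}}

```text
clock: 23.68
tool_pos: [0.3695, -0.4364, 0.253]
eef_rot: [0.695, 0.719, 0.001, 0.001]
contact_force: [0.0, 2.0, 0.2]
opening: 0.003
```

Run:
```python
from h import *
s=get_state(); print(s['clock'],s['contact_force'].round(2),s['tool_pos']); save('scene','s14.png'); save('top','t14.png')
for t,z in(('probe_top',.140),('heat_lever_tip',.1187),('sleeve_top',.118)):
    for c in('scene','top'):
      for q in mark_of(t,c)[:1]: print(c,t,np.round(q['pixel'],1),round(q['p'],2),(toH(at_z(c,q['pixel'],z))*1e3).round(1))
im=cv2.imread('pics/s14.png')[160:360,200:460]; cv2.imwrite('pics/s14z.png',cv2.resize(im,None,fx=3,fy=3,interpolation=cv2.INTER_CUBIC))
b=cv2.resize(cv2.imread('pics/t14.png')[150:330,230:490],None,fx=3,fy=3,interpolation=cv2.INTER_CUBIC)
cv2.imwrite('pics/t14z.png',b)
```

```text
23.6833 [0.02 1.98 0.25] [ 0.36954053 -0.43638565  0.25297481]
scene probe_top [222.3 336.1] 0.76 [ -0.5 -30.3 140. ]
top probe_top [231.4 352.8] 0.75 [ -6.6 -31.3 140. ]
scene heat_lever_tip [194.8 397. ] 0.84 [  29.2 -195.9  118.7]
top heat_lever_tip [212.9 435.3] 0.79 [  28.5 -184.9  118.7]
top sleeve_top [229.5 350.4] 0.64 [ -0.2 -27.8 118. ]
```

View pics/s14z.png

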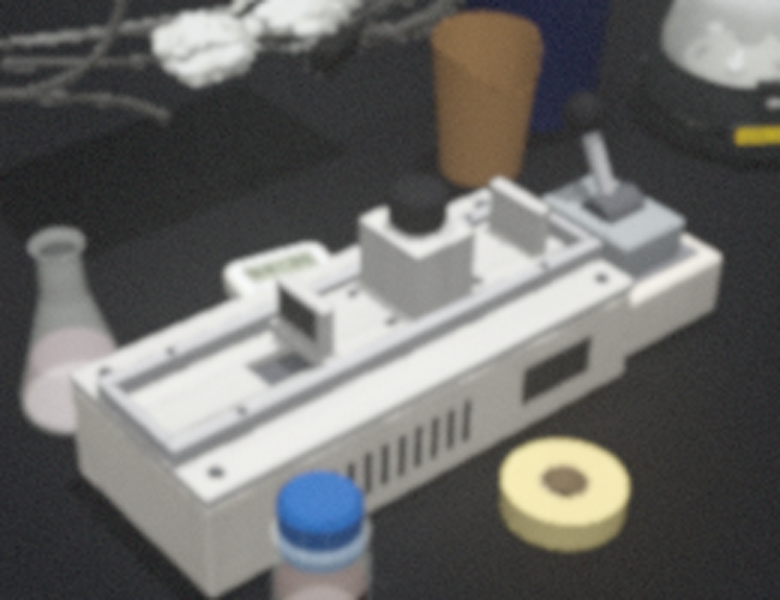

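View pics/t14z.png

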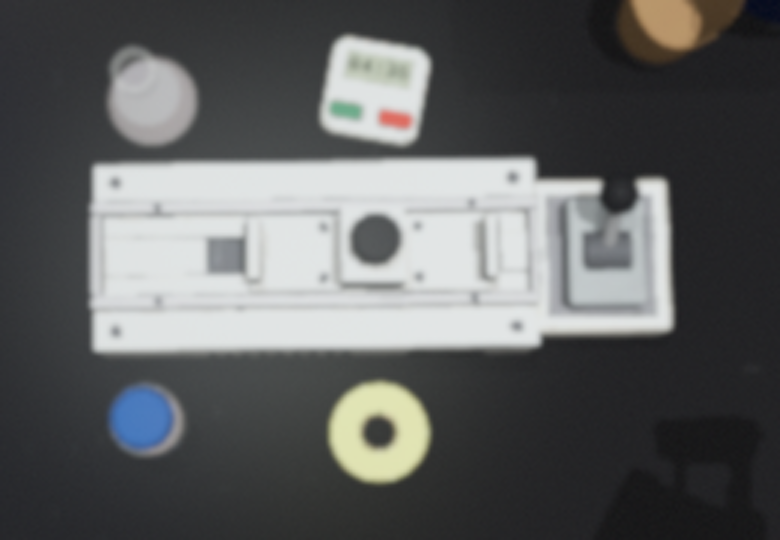

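The knob sits on the sleeve, the lever ball is at about +29 mm (fully on), and the bystanders haven't moved.

```bash
python3 -c "
from plant import workorder,get_state; print(workorder.finish_job())"
```

```text
the job is handed in; nothing more can be done
None
```

The probe is pressed fully home in the well and the heater lever is on. I handed the job in at about 24 s of the 72 s allowed.

- **Finding the well:** I slid the carriage slowly toward +y to about 56 mm and nothing dropped. The top view then showed the well about 30 mm toward −y. Pushing back from the left tab, the carriage stalled at about −33 mm with the force up to 9 N. A camera check confirmed the probe had dropped.
- **Pressing home:** The seal moved at roughly 7–15 N, slightly above the stated 5–12 N. It came to a hard stop with the fingertips at z ≈ 0.141 m, and I pressed to 33 N there. Both cameras then showed the knob seated on the sleeve.
- **Lever:** I pushed it toward +x until it reached its stop, at about 8 N. The ball then measured about +29 mm, where it should be when fully on.
- **Last pictures:** Flask, bottle, tape and timer were standing where they started, and the gripper was clear of everything.
- **Disagreements:** The cameras and networks disagreed by a few millimetres, up to about 11 mm on the lever tip. While the arm was in the top camera's view, one low-confidence probe reading there was plainly wrong, so I ignored it. The last force reading still showed about 2 N sideways with the arm in free air, which I took as motion or noise.

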